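Latch the jar into its cradle and unscrew the lid

TASK

Swing the yellow-tipped latch bar down across the front of the almond jar until it lies fully home in its forked catch. Then unscrew the tight red lid (anticlockwise seen from above) until its thread lets go, leaving the jar standing in its cradle without turning or lifting along with the lid, and finish while holding the lid level in the gripper just above the open mouth, about 20 mm clear of it. Do not put the lid down or let go, and leave the honey jar, the tin and the bowl where they are.

Things in the scene. Friction and masses are not known exactly. Their poses are not given: they have to be found in the camera images.
- cradle: Fixed wooden cradle; origin under the centre of its 125 x 150 x 12 mm board. Front (latch side) is its -x. Round back post, 18 mm thick, 65 mm high, at x +42.5 mm, y 0. At x -40.5 mm stand the hinge post (y -58) and the forked catch (y +58), tops 62 mm high; low pegs (30 mm high) at y +-41. The jar stands on the board, square to it, with 1 to 2 mm of play front and back once latched.
- latch (a joint): Latch bar angle: 0 = level across the jar's front, home in the forked catch (hard stop); grows to 1.4 as the free end swings up. Starts 0.7 to 1.2 rad open. Its hinge friction keeps it where it is left; about 1 N at the tab moves it.
- latch_hinge (a point): Point on the latch's hinge axis (along the cradle's x), 55 mm above the work surface. The bar, 14 mm wide and 16 mm thick, is centred on it and runs towards the cradle's +y when closed.
- latch_tab (a point): Centre of the upper face of the yellow tab at the free end of the latch bar, 136 mm along the bar from the hinge and 8 mm above the bar's centre line. Tab 22 mm wide, 24 mm long along the bar, 16 mm thick, just outside the catch; 63 mm above the work surface when closed.
- jar: Loose square glass jar of almonds, 64 x 64 mm, 73 mm to its flat shoulder, then a threaded neck (49 mm over the threads) to the rim at 98.5 mm; about 0.45 kg. Origin at the centre of its underside, z up, axes along the cradle's; stands on the 12 mm board. Unlatched, it turns along with the lid; latched, it gives 0.06 rad at first.
- jar_mouth (a point): Centre of the jar's rim, 98.5 mm above the jar's underside.
- lid: Loose red round screw lid, 58 mm wide, 20 mm high, 35 g; origin at the centre of its underside; white stripe on top along its +x. Screwed on: underside 83 mm, top 103 mm above the jar's underside, x along the jar's. Tight (about 0.5 N m, springy gasket). Turned anticlockwise from above it climbs 3 mm per rad, comes free at about 1 rad, lifts straight off anywhere from 1.15 to 1.6 rad.
- honey_jar: Bystander: round amber honey jar with brass-coloured lid, 64 mm wide, 95 mm high; origin under its centre. Leave it alone.
- tin: Bystander: round tin with green label, 72 mm wide, 85 mm high; origin under its centre. Leave it alone.
- almond_bowl: Bystander: blue bowl of almonds, 104 mm wide, 42 mm high; origin under its centre. Leave it alone.
There are look-alikes about, which are no part of the job. What is meant by the cradle is not orange, and is the smaller of those in its own colour.

How it is judged (in metres and radians):
On the way, in this order (a step that is already met when the one before it is completed fails the run):
1. the latch bar lies in its catch (value of joint latch below 0.06 rad and angle between the x axis of lid and the x axis of jar, either way round below 0.4 rad), for 0.2 s.
2. the lid is turned until its thread lets go, over the latched jar (angle between the x axis of lid and the x axis of jar, either way round above 0.9 rad and horizontal distance between lid and jar_mouth below 0.015 m and value of joint latch below 0.06 rad), for 0.1 s.
At the end, for the whole second after the job is handed in: The lid is held between the fingers (over 2 N), level within 0.2 rad and still, its underside 6.5 to 45 mm above the jar's rim and within 20 mm of the mouth's axis, not touching the jar; the latch is within 0.06 rad of closed; the jar stands on the cradle board (within 6 mm) (z of lid in the frame of jar_mouth between 0.0065 and 0.045 m and horizontal distance between lid and jar_mouth below 0.02 m and angle between lid's own z axis and vertical below 0.2 rad and contact force between the fingers and lid above 2 N and contact force between lid and jar below 0.1 N and linear speed of lid below 0.03 m/s and value of joint latch below 0.06 rad and z of jar in the frame of cradle below 0.018 m); the arm keeps its last pose, push and grip.
It fails at once if the jar turns in its cradle with the lid (more than 0.25 rad) (angle between the x axis of jar and the x axis of cradle, either way round above 0.25 rad).
It fails at once if the jar is lifted more than 10 mm off its cradle or tipped (z of jar in the frame of cradle above 0.022 m or angle between jar's own z axis and vertical above 0.2 rad).
It fails at once if a bystander is moved more than 20 mm (distance of any of honey_jar, tin, almond_bowl from where it was at the start of the episode above 0.02 m).
It also fails if it takes over 48 s, if anything falls off the work surface, if the arm or the gripper's body presses on something with over 40 N, if the wrist force passes 120 N, or if a joint passes its speed limit or range.

ROBOT

A 6-joint arm with a two-finger parallel gripper is mounted at the origin on the work surface. World frame = base frame: x ahead of the robot, y to its left, z up, the work surface at z = 0. Lengths are in m, angles in degrees, forces in N, time in s.
With the tool pointing down it reaches from about 0.375 to 0.925 m from the base axis. Payload 5.7 kg.
Tool frame: the origin (TCP) lies at the very end of the fingers, on their centre line; the grasp point (between the pads) lies 19 mm behind it (bot.grip_depth is the distance from the TCP to the grasp point, in m); z points along the fingers, y is the direction in which the jaws open and shut (so a half turn about z gives the same grasp; the last joint's range is limited). The gripper opens to 85 mm and grips with 20 to 120 N. Pads are 22 mm wide; open, the fingers measure 114 mm over their backs; the gripper's body (76 mm by 85 mm) begins 54 mm behind the grasp point. The pads swing forward as they close: fully open they stand 13 mm farther back than shut.
Start: joints at [-77.813, 20.558, 86.54, -0, 72.909, -6.595], TCP at [0.193, -0.568, 0.231] pointing down, gripper open.
Joint ranges: [-170.27, 170.27], [-57.76, 135], [12.27, 136.19], [-55.21, 235.2], [11.17, 155.16], [-170.74, 170.74]. Speed limits (degrees/s): [136.94, 136.94, 180, 180, 180, 180].

INTERFACE

Orientations are given as a 3x3 rotation matrix whose columns are the frame's x, y, z axes.
In Python, from cell import bot gives the robot as it stands. The module is installed in compiled form; this text tells all that it offers.
- The arm moves only by the tool arm_command, never from a script. Its argument "commands" is a list of rows, each a list of 5 numbers: the finger opening in m, from 0 to 0.0854, then the shift along the tool's x, y, z in m, then the turn about the tool's z in rad. A call has 1 to 12 rows; each row is the pose to reach, as a shift and turn from the pose measured when the call began, along the tool's axes at that moment; what a row does not reach only later rows make up. A row lasts 1/8 s, in which the tool goes at most 62.5 mm and 10.7 degrees, less where a joint would pass 70% of its speed; a pose out of reach is approached as far as the arm can. A call with a gripper value outside its range is refused whole. The fingers move at their own pace and stop on an object; "squeeze" is the grip in N (left out, the last holds). Time passes only in rows, so rows that repeat a pose let the fingers close. It gives the time, the measured TCP pose, the force and the opening at its end, in the units of the state.
- bot.observe(): the state, without advancing time (a new reading comes with each control period).
- bot.capture(name): name is "scene" or "top" or "wrist"; returns the picture (420x560x3 uint8, blue, green, red); there is no depth.
- bot.camera_params(name): a dict with "intrinsics" (3x3 intrinsics, pixels), "extrinsics" (4x4, takes a point from world to camera coordinates); the wrist camera has in their place "mount" (4x4, takes a point from camera to tool coordinates, whose origin is the TCP and whose axes are the flange's). Camera axes: x right, y up, looking along -z (the intrinsics and any distortion apply to the point x, -y, -z); pixel columns grow to the right and rows downward; lengths in m; the calibration is good to about 2 mm. A picture is of the moment at which its call begins: read the wrist's pose just before it. camera_params takes no time and is no camera call.
- bot.close_job(): hands the job in, once; it reports no verdict.
The state is a dict: "t": time; "q": joint angles; "dq": joint speeds; "joint_torque": joint torques, N m; "position": TCP position; "eef_rot": TCP orientation; "contact_force": force on the tool from outside, world axes, zero at the start; "wrist_torque": the same for the moment, N m; "grip_width": finger opening in m.
Only numpy, scipy, OpenCV 4.12 (cv2) and the standard library are available. Lean on these libraries where they do the work, as an engineer would, in place of code of your own. Each camera call takes 0.05 s, during which the arm holds its last target.

## Working session

There is one attempt and no reset: what is moved stays moved. The work goes in short steps, Python scripts to look and compute and a tool call to move; the robot and the scene stay as the last step left them, time stands still between calls to the robot, and variables do not carry over. Pictures are saved under pics/ and viewed, and the job is handed in when it is done.

Besides the shell and the picture viewer there is one more tool, called after "Request:" as name(argument=value, ...) on one line, values as JSON. arm_command: Moves the arm, as the interface text tells. Its arguments: {"type":"object","properties":{"commands":{"type":"array","items":{"type":"array","items":{"type":"number"}}},"squeeze":{"type":"number"}},"required":["commands"]}

```bash
mkdir -p pics; python3 - <<'E'
from cell import bot
import cv2
for n in("scene","top","wrist"):
    s=bot.observe(); cv2.imwrite(f"pics/a_{n}.png",bot.capture(n)); p=bot.camera_params(n)
    print(n,p)
print(s)
E
```

```text
scene {'intrinsics': array([[453.8414831 ,   0.        , 273.87541338],
       [  0.        , 453.8414831 , 207.57759614],
       [  0.        ,   0.        ,   1.        ]]), 'extrinsics': array([[-0.30573155,  0.95207872,  0.00862208,  0.19935716],
       [-0.55296066, -0.18492413,  0.81242696,  0.22543168],
       [ 0.77508885,  0.24361688,  0.58299922, -1.72033558],
       [ 0.        ,  0.        ,  0.        ,  1.        ]])}
top {'intrinsics': array([[491.02533314,   0.        , 281.6469462 ],
       [  0.        , 491.02533314, 207.43581167],
       [  0.        ,   0.        ,   1.        ]]), 'extrinsics': array([[ 0.00354011, -0.9995692 ,  0.02913549, -0.03090535],
       [ 0.99464513,  0.00652908,  0.10314281, -0.57210351],
       [-0.10328861,  0.02861434,  0.99423975, -1.08507324],
       [ 0.        ,  0.        ,  0.        ,  1.        ]])}
wrist {'intrinsics': array([[351.48307176,   0.        , 279.25253761],
       [  0.        , 351.48307176, 208.49509945],
       [  0.        ,   0.        ,   1.        ]]), 'mount': array([[ 1.61117206e-04,  9.58875810e-01,  2.
[... 381 characters left out ...]
9e-04,
        7.29090721e+01, -6.59405557e+00]), 'dq': array([ 0.0380152 , -0.10564076, -0.14950832,  0.02573508, -0.00445497,
        0.05778445]), 'joint_torque': array([-1.61767744e-04, -5.28654778e+01, -2.79350352e+01, -1.67443782e-04,
        5.05611984e-03, -1.09562859e-05]), 'position': array([ 0.19302728, -0.56744628,  0.23054207]), 'eef_rot': array([[ 9.46757891e-01,  3.21946210e-01, -3.66715981e-04],
       [ 3.21946371e-01, -9.46756512e-01,  1.62507926e-03],
       [ 1.75997367e-04, -1.65661950e-03, -9.99998612e-01]]), 'contact_force': array([-0.18841183,  0.02444058, -0.03032799]), 'wrist_torque': array([ 0.01947114, -0.01386031, -0.02058107]), 'grip_width': 0.08530327185998351}
```

View pics/a_scene.png

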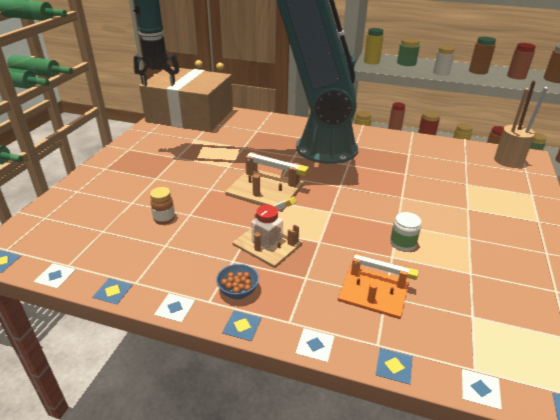

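View pics/a_top.png

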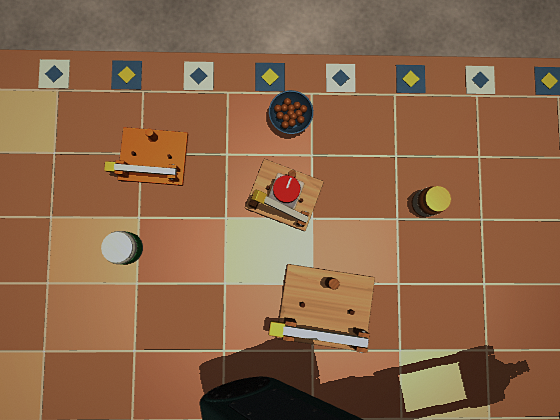

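View pics/a_wrist.png

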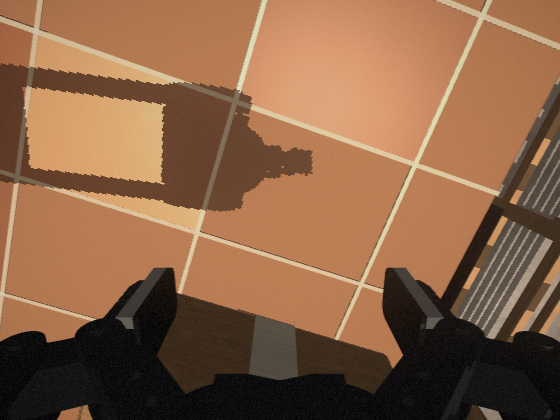

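```bash
python3 - <<'E'
import cv2,numpy as np
t=cv2.imread("pics/a_top.png")[145:245,230:340]; s=cv2.imread("pics/a_scene.png")[190:270,220:320]
a=cv2.resize(t,None,fx=4,fy=4,interpolation=cv2.INTER_CUBIC);cv2.imwrite("pics/c_t.png",a)
cv2.imwrite("pics/c_s.png",cv2.resize(s,None,fx=5,fy=5,interpolation=cv2.INTER_CUBIC))
E
```

```text
(no output)
```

View pics/c_t.png

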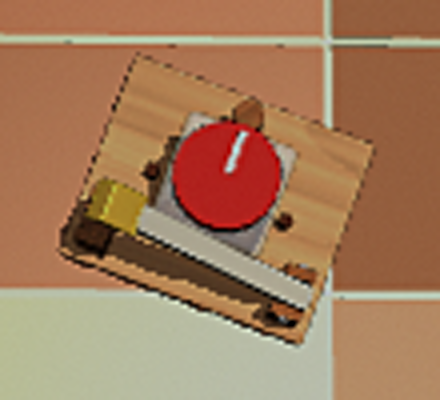

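View pics/c_s.png

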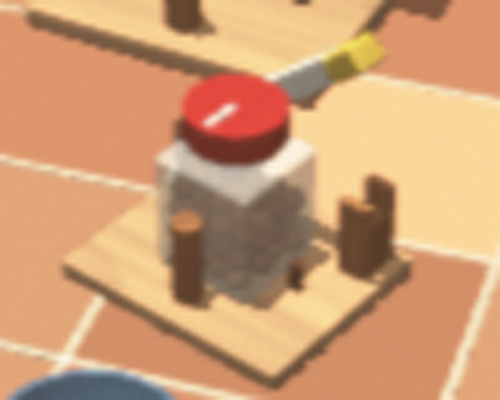

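```bash
cat > h.py <<'E'
import numpy as np,cv2
from cell import bot
def cam(n,st=None):
    p=bot.camera_params(n);K=p["intrinsics"]
    if n=="wrist":
        m=p["mount"];R=st["eef_rot"]@m[:3,:3];c=st["position"]+st["eef_rot"]@m[:3,3]
    else:
        E=p["extrinsics"];R=E[:3,:3].T;c=-R@E[:3,3]
    return K,R,c
def ray(n,uv,st=None):
    K,R,c=cam(n,st);d=np.linalg.inv(K)@[uv[0],uv[1],1];d=R@(d*[1,-1,-1]);return c,d/np.linalg.norm(d)
def plane(n,uv,z,st=None):
    c,d=ray(n,uv,st);return c+d*(z-c[2])/d[2]
def proj(n,P,st=None):
    K,R,c=cam(n,st);v=R.T@(np.array(P)-c);v=K@(v*[1,-1,-1]);return v[:2]/v[2]
def tri(rs):
    A=sum(np.eye(3)-np.outer(d,d) for c,d in rs);b=sum((np.eye(3)-np.outer(d,d))@c for c,d in rs)
    P=np.linalg.solve(A,b);return P,[np.linalg.norm((np.eye(3)-np.outer(d,d))@(P-c)) for c,d in rs]
def blob(img,lo,hi,roi):
    x0,y0,x1,y1=roi;h=cv2.cvtColor(img[y0:y1,x0:x1],cv2.COLOR_BGR2HSV)
    m=cv2.inRange(h,np.array(lo),np.array(hi))
    n,l,s,c=cv2.connectedComponentsWithStats(m);i=1+np.argmax(s[1:,4])
    return c[i]+[x0,y0],s[i],(l==i)
E
python3 - <<'E'
from h import *
t=cv2.imread("pics/a_top.png");s=cv2.imread("pics/a_scene.png")
cs=[(230+(x+.5)/4-.5,145+(y+.5)/4-.5) for x,y in [(137,55),(373,148),(300,344),(62,252)]]
P=np.array([plane("top",c,.012) for c in cs]);print(P,P.mean(0))
r=cv2.minAreaRect(P[:,:2].astype(np.float32));print(r)
for i in range(4):
    d=P[(i+1)%4]-P[i];print(np.linalg.norm(d),np.degrees(np.arctan2(d[1],d[0])))
ct,st,mt=blob(t,(20,120,80),(35,255,255),(230,145,340,245));print("yel top",ct,st)
cc,sc,_=blob(s,(20,120,80),(35,255,255),(220,190,320,270));print("yel scene",cc,sc)
print(tri([ray("top",ct),ray("scene",cc)]))
m=lambda im,roi:blob(im,(0,150,80),(6,255,255),roi)
for n,im,roi in(("top",t,(230,145,340,245)),("scene",s,(220,190,320,270))):
    c,q,l=m(im,roi);print("red",n,c,q)
    print(plane(n,c,.115))
c,q,l=m(t,(230,145,340,245))
# stripe
x0,y0,w,h=q[:4];roi=t[y0:y0+h,x0:x0+w];hs=cv2.cvtColor(roi,cv2.COLOR_BGR2HSV)
ys,xs=np.where((hs[...,1]<110)&(hs[...,2]>150)&(np.hypot(*(np.indices(hs.shape[:2])-np.array([[[h/2]],[[w/2]]])))<h/2-3))
pts=np.c_[xs,ys].astype(np.float32)+[x0,y0];print(len(pts),pts.mean(0))
L=cv2.fitLine(pts.astype(np.float32),cv2.DIST_L2,0,.01,.01).ravel()
a=plane("top",L[2:],.115);b=plane("top",L[2:]-5*L[:2]*np.sign(L[1]),.115);print("stripe",a,np.degrees(np.arctan2(*(b-a)[[1,0]])))
E
```

```text
[[ 0.68876037  0.0132902   0.012     ]
 [ 0.63512329 -0.12427195  0.012     ]
 [ 0.52085641 -0.08159264  0.012     ]
 [ 0.57313617  0.05560118  0.012     ]] [ 0.60446906 -0.0342433   0.012     ]
((0.6048083305358887, -0.03415121138095856), (0.14845198392868042, 0.12311173230409622), 69.13990783691406)
0.14764917800131025 -111.30138524141205
0.12197723077020392 159.51906399571584
0.1468172875083717 69.13990662953613
0.12312259450150818 -20.099356653266344
yel top [258.83458647 195.93984962] [ 21  45  16  14 133]
yel scene [290.22857143 200.71428571] [65  6 11 10 70]
(array([0.58345273, 0.02154183, 0.14643559]), [np.float64(0.0003214566239368953), np.float64(0.0003214566239368915)])
red top [286.17032967 188.54761905] [ 43  30  27  27 546]
[ 0.60347924 -0.0349594   0.115     ]
red scene [266.73684211 212.87719298] [ 36  15  22  17 285]
[ 0.61281515 -0.03324618  0.115     ]
0 [nan nan]<stdin>:19: RuntimeWarning: Mean of empty slice.
  ret = um.true_divide(
Traceback (most recent call last):
cv2.error: OpenCV(4.12.0) /io/opencv/modules/imgproc/src/linefit.cpp:50: error: (-215:Assertion failed) count > 0 in function 'fitLine2D_wods'
```

```bash
cat >> h.py <<'E'
def delta(P,yaw=None):
    s=bot.observe();R=s["eef_rot"];d=R.T@(np.array(P)-s["position"])
    y0=np.degrees(np.arctan2(R[1,0],R[0,0]));tw=0 if yaw is None else -np.radians((yaw-y0+180)%360-180)
    print("t",s["t"],"pos",s["position"].round(4),"yaw",y0.round(2),"delta",d.round(4),"turn",round(float(tw),4),"F",s["contact_force"].round(2),"w",round(s["grip_width"],4));return d,tw
C=np.array([.6045,-.0342,0]);YAW=-20.5
def cr(x,y,z):
    a=np.radians(YAW);return C+[np.cos(a)*x-np.sin(a)*y,np.sin(a)*x+np.cos(a)*y,z]
E
python3 -c "
from h import *
delta(cr(0,0,.32),69.5)"
```

```text
t 0.15 pos [ 0.1931 -0.5675  0.2306] yaw 18.78 delta [ 0.5613 -0.3726 -0.0887] turn -0.8852 F [0.79 0.39 0.48] w 0.0854
```

Request:
arm_command(commands=[[0.085,0,0,-0.06,0],[0.085,0.05,-0.03,-0.089,-0.1],[0.085,0.56,-0.372,-0.089,-0.885],[0.085,0.56,-0.372,-0.089,-0.885],[0.085,0.56,-0.372,-0.089,-0.885],[0.085,0.56,-0.372,-0.089,-0.885],[0.085,0.56,-0.372,-0.089,-0.885],[0.085,0.56,-0.372,-0.089,-0.885],[0.085,0.56,-0.372,-0.089,-0.885],[0.085,0.56,-0.372,-0.089,-0.885],[0.085,0.56,-0.372,-0.089,-0.885],[0.085,0.56,-0.372,-0.089,-0.885]])

```text
t: 1.65
position: [0.6045, -0.033, 0.32]
eef_rot: [[0.35, 0.937, -0.001], [0.937, -0.35, 0.001], [0.001, -0.001, -1.0]]
contact_force: [0.6, -0.6, -0.1]
grip_width: 0.0849
```

Request:
arm_command(commands=[[0.0,0,0,0,0]])

```text
t: 1.78
position: [0.606, -0.0298, 0.3192]
eef_rot: [[0.346, 0.938, -0.001], [0.938, -0.346, 0.003], [0.002, -0.002, -1.0]]
contact_force: [-0.7, 0.1, -0.1]
grip_width: 0.0687
```

```bash
python3 -c "
from h import *
delta(cr(0,0,.32),69.5)"
```

```text
t 1.775 pos [ 0.606  -0.0298  0.3192] yaw 69.79 delta [-0.0047  0.0001 -0.0008] turn 0.005 F [-0.73  0.11 -0.13] w 0.0687
```

```bash
python3 - <<'E'
from h import *
import pickle
s=bot.observe();im=bot.capture("wrist");cv2.imwrite("pics/b_wrist.png",im);pickle.dump(s,open("b.pkl","wb"))
E
```

```text
(no output)
```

View pics/b_wrist.png

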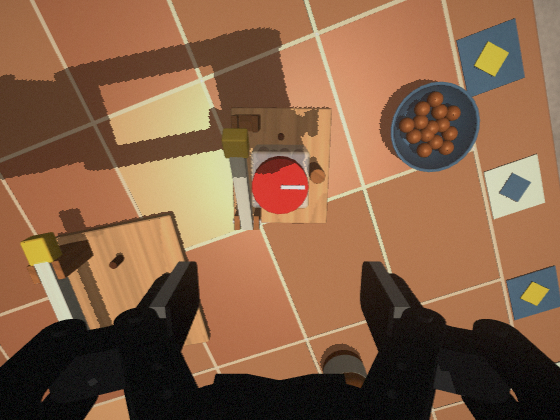

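```bash
python3 - <<'E'
from h import *
import pickle
s=pickle.load(open("b.pkl","rb"));im=cv2.imread("pics/b_wrist.png")
c,q,l=blob(im,(0,150,60),(8,255,255),(220,130,340,240));print(c,q,plane("wrist",c,.115,s))
m=(l*255).astype(np.uint8);k=cv2.findContours(m,0,1)[0];k=max(k,key=cv2.contourArea)+np.array([220,130]);e=cv2.minEnclosingCircle(k);print(e,plane("wrist",e[0],.115,s),e[1]*2)
h=cv2.cvtColor(im,cv2.COLOR_BGR2HSV);ys,xs=np.where((h[...,1]<120)&(h[...,2]>130));g=(np.hypot(xs-e[0][0],ys-e[0][1])<e[1]-3)
p=np.c_[xs,ys][g].astype(np.float32);print(len(p));L=cv2.fitLine(p,cv2.DIST_L2,0,.01,.01).ravel();L[:2]*=np.sign(L[0])
a=plane("wrist",L[2:]-8*L[:2],.115,s);b=plane("wrist",L[2:]+8*L[:2],.115,s);d=b-a;print("stripe yaw",np.degrees(np.arctan2(d[1],d[0])))
cy,qy,_=blob(im,(20,120,40),(35,255,255),(210,120,270,170));print("yel",cy,qy)
t=cv2.imread("pics/a_top.png");ct,_,_=blob(t,(20,120,80),(35,255,255),(230,145,340,245))
print(tri([ray("wrist",cy,s),ray("top",ct),ray("scene",(290.2,200.7))]))
P=np.array([plane("wrist",u,.012,s) for u in[(231,108),(331,107.5),(326,223)]]);print(P)
for i in(0,1):
    d=P[i]-P[i+1];print(np.linalg.norm(d),np.degrees(np.arctan2(d[1],d[0])))
print((P[0]+P[2])/2)
cv2.imwrite("pics/b_c.png",cv2.resize(im[95:245,210:350],None,fx=4,fy=4))
E
```

```text
[279.0589934  184.88407591] [  32   26   57   58 2424] [ 0.60264547 -0.03353661  0.115     ]
((279.93670654296875, 184.74684143066406), 28.896543502807617) [ 0.60352671 -0.03370946  0.115     ] 57.793087005615234
104
stripe yaw -21.71410183244484
yel [235.04126547 142.29848693] [ 12   8  27  30 727]
(array([0.58275797, 0.02187227, 0.1463508 ]), [np.float64(0.001294602284166039), np.float64(0.0006203961539915787), np.float64(0.0009229838169674555)])
[[ 0.57235124  0.05649698  0.012     ]
 [ 0.68818798  0.01450318  0.012     ]
 [ 0.63586033 -0.12610269  0.012     ]]
0.12321375745150276 160.07311376466873
0.15002730442415008 69.58682834611245
[ 0.60410579 -0.03480285  0.012     ]
```

View pics/b_c.png

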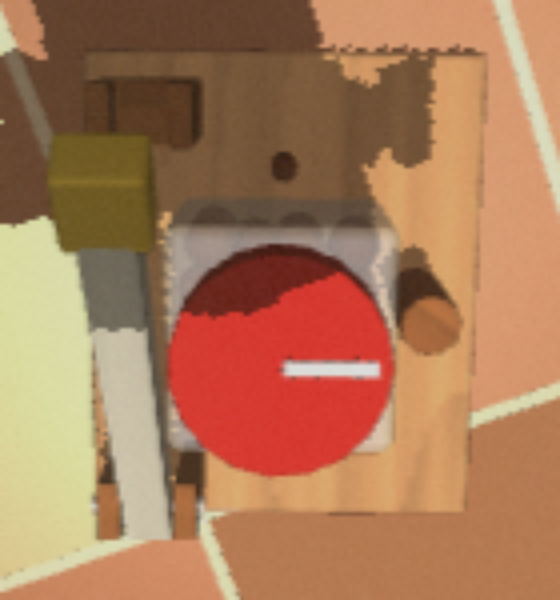

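```bash
sed -i 's/^C=.*/C=np.array([.6041,-.0345,0]);YAW=-20.4/' h.py; python3 - <<'E'
from h import *
def arc(t): return cr(-.0405,-.058+.138*np.cos(t)-.008*np.sin(t),.055+.148*np.sin(t)+.008*np.cos(t))
p=arc(.85);delta(p+[0,0,.01],69.6)
E
```

```text
t 1.825 pos [ 0.6049 -0.0313  0.3192] yaw 69.72 delta [ 0.0237 -0.0398  0.1378] turn 0.002 F [-0.03 -0.75 -0.13] w 0.0623
```

Request:
arm_command(commands=[[0,0.024,-0.04,0.0,0.002],[0,0.024,-0.04,0.05,0.002],[0,0.024,-0.04,0.1,0.002],[0,0.024,-0.04,0.138,0.002],[0,0.024,-0.04,0.138,0.002],[0,0.024,-0.04,0.138,0.002]])

```text
t: 2.58
position: [0.5761, 0.0044, 0.1827]
eef_rot: [[0.349, 0.937, -0.0], [0.937, -0.349, 0.001], [0.001, -0.001, -1.0]]
contact_force: [1.5, -0.1, -0.8]
grip_width: 0.0002
```

```bash
python3 - <<'E'
from h import *
def arc(t): return cr(-.0405,-.058+.138*np.cos(t)-.008*np.sin(t),.055+.148*np.sin(t)+.008*np.cos(t))
for t in (.75,.65,.55,.45,.35,.25,.18,.12,.06,0,-.01): delta(arc(t),69.6)
cv2.imwrite("pics/d_s.png",cv2.resize(bot.capture("scene")[150:270,200:340],None,fx=4,fy=4))
E
```

```text
t 2.575 pos [0.5761 0.0044 0.1827] yaw 69.55 delta [ 0.0108 -0.0007  0.021 ] turn -0.001 F [ 1.47 -0.13 -0.81] w 0.0002
t 2.575 pos [0.5761 0.0044 0.1827] yaw 69.55 delta [ 0.0203 -0.0007  0.0318] turn -0.001 F [ 1.47 -0.13 -0.81] w 0.0002
t 2.575 pos [0.5761 0.0044 0.1827] yaw 69.55 delta [ 0.0287 -0.0007  0.0436] turn -0.001 F [ 1.47 -0.13 -0.81] w 0.0002
t 2.575 pos [0.5761 0.0044 0.1827] yaw 69.55 delta [ 0.036  -0.0007  0.0562] turn -0.001 F [ 1.47 -0.13 -0.81] w 0.0002
t 2.575 pos [0.5761 0.0044 0.1827] yaw 69.55 delta [ 0.0421 -0.0007  0.0695] turn -0.001 F [ 1.47 -0.13 -0.81] w 0.0002
t 2.575 pos [0.5761 0.0044 0.1827] yaw 69.55 delta [ 0.0469 -0.0007  0.0834] turn -0.001 F [ 1.47 -0.13 -0.81] w 0.0002
t 2.575 pos [0.5761 0.0044 0.1827] yaw 69.55 delta [ 0.0495 -0.0007  0.0934] turn -0.001 F [ 1.47 -0.13 -0.81] w 0.0002
t 2.575 pos [0.5761 0.0044 0.1827] yaw 69.55 delta [ 0.0512 -0.0007  0.1021] turn -0.001 F [ 1.47 -0.13 -0.81] w 0.0002
t 2.575 pos [0.5761 0.0044 0.1827] yaw 69.55 delta [ 0.0524 -0.0007  0.1109] turn -0.001 F [ 1.47 -0.13 -0.81] w 0.0002
t 2.575 pos [0.5761 0.0044 0.1827] yaw 69.55 delta [ 0.0531 -0.0007  0.1198] turn -0.001 F [ 1.47 -0.13 -0.81] w 0.0002
t 2.575 pos [0.5761 0.0044 0.1827] yaw 69.55 delta [ 0.0532 -0.0007  0.1213] turn -0.001 F [ 1.47 -0.13 -0.81] w 0.0002
```

View pics/d_s.png

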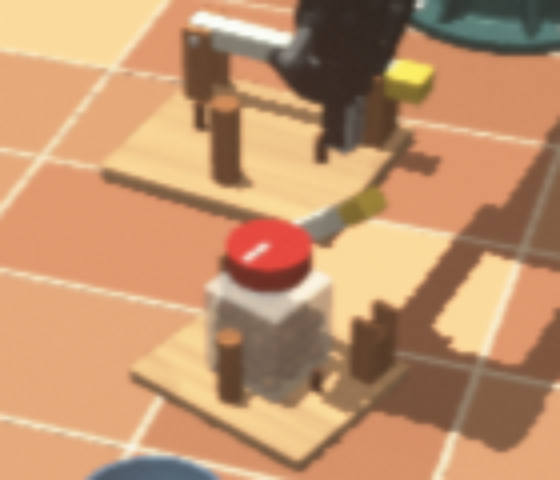

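The closed fingers (tip near crop (345,150)) hang just above the yellow tab (365,205), with nothing touched. Next I sweep down the arc.

Request:
arm_command(commands=[[0,0.011,-0.001,0.021,0],[0,0.02,-0.001,0.032,0],[0,0.029,-0.001,0.044,0],[0,0.036,-0.001,0.056,0],[0,0.042,-0.001,0.0695,0],[0,0.047,-0.001,0.0835,0],[0,0.0495,-0.001,0.0935,0],[0,0.051,-0.001,0.102,0],[0,0.0525,-0.001,0.111,0],[0,0.053,-0.001,0.117,0]])

```text
t: 3.88
position: [0.5944, 0.0547, 0.0659]
eef_rot: [[0.349, 0.937, 0.001], [0.937, -0.349, 0.001], [0.002, 0.001, -1.0]]
contact_force: [-0.8, -0.2, 1.1]
grip_width: -0.0002
```

Request:
arm_command(commands=[[0,0,0,0.002,0],[0,0,0,0.002,0]])

```text
t: 4.12
position: [0.5943, 0.0546, 0.0638]
eef_rot: [[0.349, 0.937, 0.001], [0.937, -0.349, 0.001], [0.001, 0.001, -1.0]]
contact_force: [-0.7, 0.8, -0.4]
grip_width: 0.0001
```

```bash
python3 - <<'E'
from h import *
delta(cr(-.0405,.078,.063),69.6)
cv2.imwrite("pics/e_s.png",cv2.resize(bot.capture("scene")[150:270,200:340],None,fx=4,fy=4))
E
```

```text
t 4.125 pos [0.5943 0.0546 0.0638] yaw 69.55 delta [-0.0021 -0.0003  0.0008] turn -0.0008 F [-0.65  0.77 -0.36] w 0.0001
```

View pics/e_s.png

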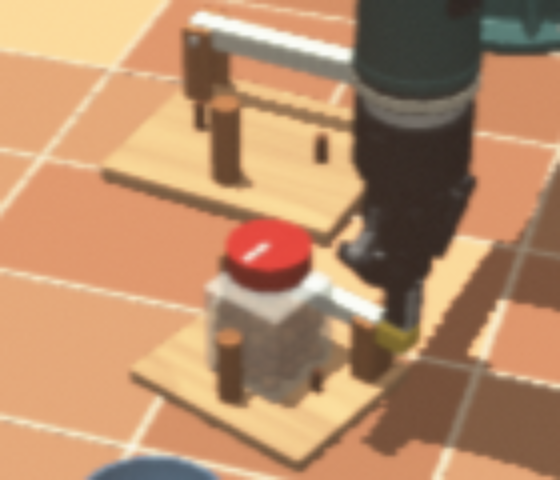

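The bar (320,285)→tab (395,335) now lies down into the catch. I press further until the stop reacts.

Request:
arm_command(commands=[[0,0,0,0.002,0],[0,0,0,0.002,0]])

```text
t: 4.42
position: [0.5949, 0.0545, 0.0629]
eef_rot: [[0.349, 0.937, 0.002], [0.937, -0.349, 0.001], [0.002, 0.002, -1.0]]
contact_force: [-0.9, 0.1, 5.0]
grip_width: 0.0001
```

Request:
arm_command(commands=[[0,0,0,0.001,0],[0,0,0,0.001,0]])

```text
t: 4.68
position: [0.5949, 0.0545, 0.0629]
eef_rot: [[0.349, 0.937, 0.003], [0.937, -0.349, 0.001], [0.002, 0.002, -1.0]]
contact_force: [-1.7, -0.2, 7.0]
grip_width: -0.0
```

Request:
arm_command(commands=[[0,0,0,-0.03,0],[0,0,0,-0.08,0],[0.0854,0,0,-0.14,0],[0.0854,-0.08,0.04,-0.18,0],[0.0854,-0.08,0.04,-0.2,0],[0.0854,-0.08,0.04,-0.2,0],[0.0854,-0.08,0.04,-0.2,0],[0.0854,-0.08,0.04,-0.2,0]])

```text
t: 5.68
position: [0.6028, -0.0334, 0.2613]
eef_rot: [[0.349, 0.937, 0.0], [0.937, -0.349, 0.002], [0.002, -0.001, -1.0]]
contact_force: [-0.4, 0.1, -0.0]
grip_width: 0.0854
```

```bash
python3 - <<'E'
from h import *
s=bot.observe();im=bot.capture("wrist");cv2.imwrite("pics/f_wrist.png",im)
c,q,l=blob(im,(0,150,60),(8,255,255),(170,80,400,330));print(c,q)
k=cv2.findContours((l*255).astype(np.uint8),0,1)[0];k=max(k,key=cv2.contourArea)+np.array([170,80]);e=cv2.minEnclosingCircle(k);p=plane("wrist",e[0],.115,s);print(e,p)
cy,qy,_=blob(im,(20,120,40),(35,255,255),(170,50,340,250));print("yel",cy,qy,plane("wrist",cy,.063,s),cr(-.0405,.078,.063))
delta([.6035,-.0343,.16],69.6)
E
```

```text
[281.04960607 194.32506566] [  79   80   67   69 3427]
((281.4013366699219, 194.15940856933594), 34.328453063964844) [ 0.60320735 -0.03352176  0.115     ]
yel [239.33728814  98.71186441] [ 58  36  24  27 590] [0.59396784 0.05334159 0.063     ] [0.5933287  0.05272516 0.063     ]
t 5.725 pos [ 0.6029 -0.0334  0.2613] yaw 69.62 delta [-0.0008  0.0009  0.1013] turn 0.0003 F [-0.42  0.29 -0.05] w 0.0848
```

View pics/f_wrist.png

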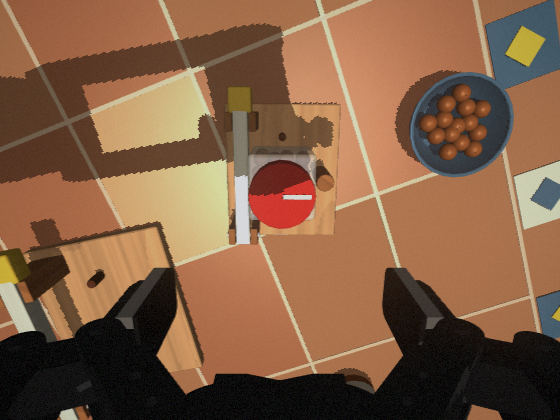

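Request:
arm_command(commands=[[0.0854,-0.0005,0.0005,0.05,0],[0.0854,-0.0005,0.0005,0.1,0],[0.0854,-0.0005,0.0005,0.13,0],[0.0854,-0.0005,0.0005,0.155,0],[0.0854,-0.0005,0.0005,0.174,0],[0.0854,-0.0005,0.0005,0.174,0],[0.0854,-0.0005,0.0005,0.174,0]])

```text
t: 6.6
position: [0.6034, -0.0333, 0.0876]
eef_rot: [[0.348, 0.938, 0.0], [0.938, -0.348, 0.002], [0.002, -0.0, -1.0]]
contact_force: [-0.1, -0.4, 0.8]
grip_width: 0.0855
```

```bash
python3 - <<'E'
from h import *
delta([.6033,-.034,.087],69.6)
cv2.imwrite("pics/g_s.png",cv2.resize(bot.capture("scene")[150:270,200:340],None,fx=4,fy=4))
cv2.imwrite("pics/g_w.png",bot.capture("wrist"))
E
```

```text
t 6.6 pos [ 0.6034 -0.0333  0.0876] yaw 69.65 delta [-0.0007  0.0001  0.0006] turn 0.0009 F [-0.12 -0.42  0.81] w 0.0855
```

View pics/g_s.png

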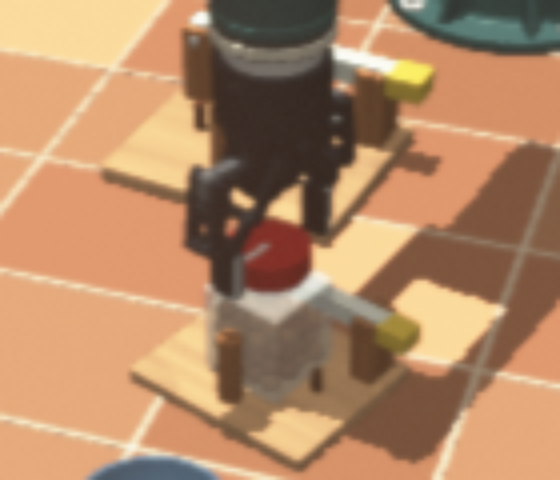

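View pics/g_w.png

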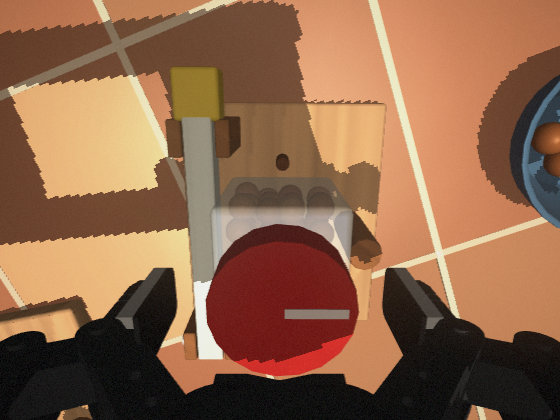

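Request:
arm_command(commands=[[0.07,0,0,0.001,0],[0.062,0,0,0.001,0],[0.05,0,0,0.001,0],[0.05,0,0,0.001,0],[0.05,0,0,0.001,0],[0.05,0,0,0.001,0]], squeeze=80)

```text
t: 7.45
position: [0.6047, -0.0339, 0.088]
eef_rot: [[0.348, 0.937, 0.004], [0.937, -0.348, 0.001], [0.002, 0.003, -1.0]]
contact_force: [-0.7, -0.5, 5.9]
grip_width: 0.0553
```

```bash
python3 - <<'E'
from h import *
delta([.6033,-.034,.087],69.6);print(bot.observe()["wrist_torque"])
cv2.imwrite("pics/i_s.png",cv2.resize(bot.capture("scene")[150:270,200:340],None,fx=4,fy=4))
cv2.imwrite("pics/i_w.png",bot.capture("wrist"))
E
```

```text
t 7.45 pos [ 0.6047 -0.0339  0.088 ] yaw 69.63 delta [-0.0006 -0.0013  0.001 ] turn 0.0006 F [-0.74 -0.46  5.86] w 0.0553
[-0.05441347  0.0524674   0.01141265]
```

View pics/i_s.png

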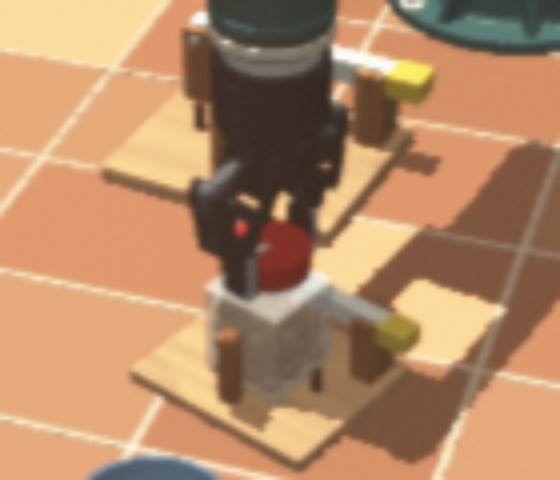

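View pics/i_w.png

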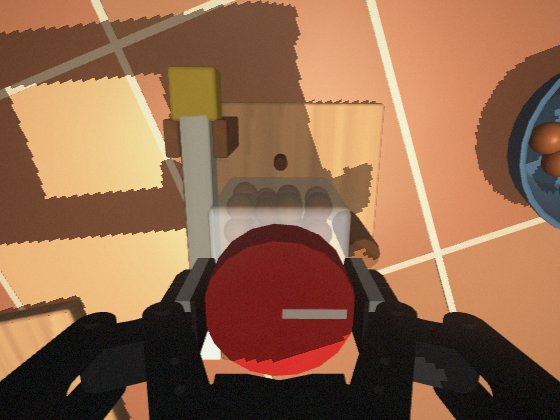

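Request:
arm_command(commands=[[0.05,0,0,0,-0.06],[0.05,0,0,-0.0004,-0.12],[0.05,0,0,-0.0006,-0.18],[0.05,0,0,-0.0008,-0.24],[0.05,0,0,-0.001,-0.3],[0.05,0,0,-0.001,-0.3],[0.05,0,0,-0.001,-0.3]])

```text
t: 8.43
position: [0.6053, -0.0338, 0.0891]
eef_rot: [[0.056, 0.998, 0.005], [0.998, -0.056, 0.001], [0.001, 0.004, -1.0]]
contact_force: [3.6, 0.3, 0.7]
grip_width: 0.0555
```

```bash
python3 - <<'E'
from h import *
delta([.6047,-.0339,.088],69.6);print(bot.observe()["wrist_torque"])
cv2.imwrite("pics/j_w.png",bot.capture("wrist"))
E
```

```text
t 8.425 pos [ 0.6053 -0.0338  0.0891] yaw 86.76 delta [-0.0001 -0.0006  0.0011] turn 0.2996 F [3.61 0.32 0.67] w 0.0555
[ 9.99328880e-02 -4.47563534e-01 -2.83298920e-04]
```

View pics/j_w.png

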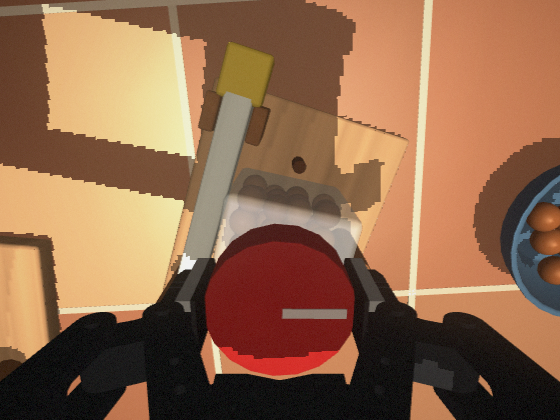

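Request:
arm_command(commands=[[0.05,0,0,-0.0003,-0.09],[0.05,0,0,-0.0005,-0.18],[0.05,0,0,-0.0008,-0.27],[0.05,0,0,-0.0011,-0.36],[0.05,0,0,-0.0014,-0.45],[0.05,0,0,-0.0016,-0.54],[0.05,0,0,-0.0019,-0.63],[0.05,0,0,-0.0022,-0.72],[0.05,0,0,-0.0024,-0.8],[0.05,0,0,-0.0024,-0.8]])

```text
t: 9.72
position: [0.6043, -0.0338, 0.0912]
eef_rot: [[-0.676, 0.737, 0.003], [0.737, 0.676, 0.001], [-0.001, 0.003, -1.0]]
contact_force: [0.2, 1.2, -0.8]
grip_width: 0.0552
```

```bash
python3 - <<'E'
from h import *
delta([.6047,-.0339,.088],69.6);print(bot.observe()["wrist_torque"])
cv2.imwrite("pics/k_w.png",bot.capture("wrist"))
E
```

```text
t 9.725 pos [ 0.6043 -0.0338  0.0912] yaw 132.54 delta [-0.0003  0.0003  0.0032] turn 1.0985 F [ 0.25  1.19 -0.78] w 0.0552
[ 0.04854986  0.0297685  -0.01173614]
```

View pics/k_w.png

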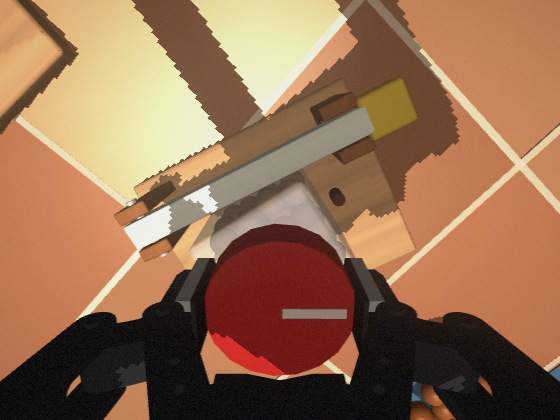

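Request:
arm_command(commands=[[0.05,0,0,-0.0003,-0.09],[0.05,0,0,-0.0005,-0.18],[0.05,0,0,-0.0008,-0.28],[0.05,0,0,-0.0008,-0.28],[0.05,0,0,-0.0008,-0.28]])

```text
t: 10.4
position: [0.604, -0.0341, 0.0919]
eef_rot: [[-0.852, 0.524, 0.002], [0.524, 0.852, 0.001], [-0.001, 0.002, -1.0]]
contact_force: [0.2, -1.6, -0.4]
grip_width: 0.0553
```

Request:
arm_command(commands=[[0.05,0,0,-0.001,0],[0.05,0,0,-0.002,0],[0.05,0,0,-0.003,0],[0.05,0,0,-0.004,0],[0.05,0,0,-0.004,0]])

```text
t: 11.02
position: [0.6042, -0.034, 0.0961]
eef_rot: [[-0.852, 0.524, 0.003], [0.524, 0.852, 0.001], [-0.002, 0.002, -1.0]]
contact_force: [-0.3, -0.5, -1.0]
grip_width: 0.0552
```

```bash
python3 - <<'E'
from h import *
delta([.6047,-.0339,.088],69.6);print(bot.observe()["wrist_torque"])
cv2.imwrite("pics/l_w.png",bot.capture("wrist"))
cv2.imwrite("pics/l_s.png",cv2.resize(bot.capture("scene")[150:270,200:340],None,fx=4,fy=4))
E
```

```text
t 11.025 pos [ 0.6042 -0.034   0.0961] yaw 148.38 delta [-0.0004  0.0003  0.0081] turn 1.375 F [-0.26 -0.45 -1.04] w 0.0552
[-0.03684737  0.01361517 -0.02508928]
```

View pics/l_w.png

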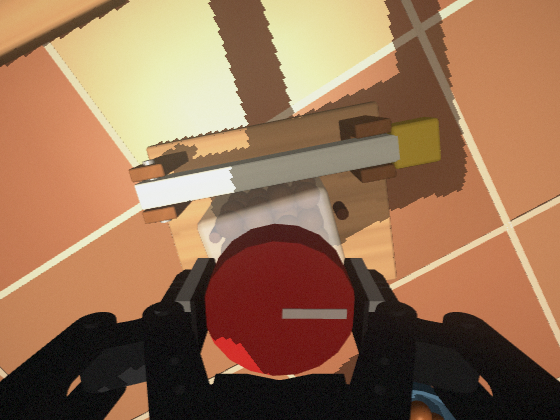

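View pics/l_s.png

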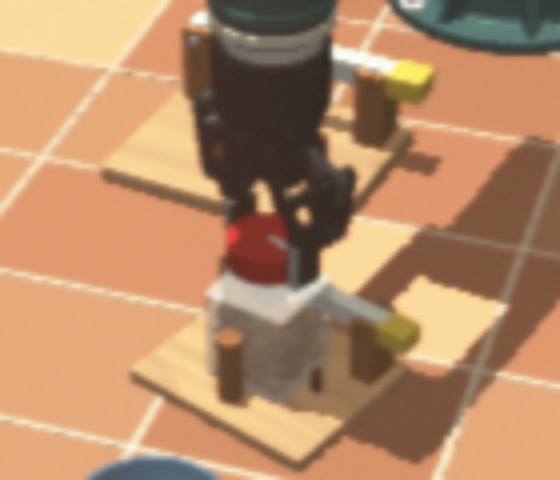

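Request:
arm_command(commands=[[0.05,0,0,-0.003,0],[0.05,0,0,-0.006,0],[0.05,0,0,-0.01,0],[0.05,0,0,-0.014,0],[0.05,0,0,-0.018,0],[0.05,0,0,-0.022,0],[0.05,0,0,-0.025,0],[0.05,0,0,-0.0275,0],[0.05,0,0,-0.0275,0],[0.05,0,0,-0.0275,0],[0.05,0,0,-0.0275,0]])

```text
t: 12.5
position: [0.604, -0.034, 0.1233]
eef_rot: [[-0.852, 0.524, 0.002], [0.524, 0.852, 0.001], [-0.001, 0.002, -1.0]]
contact_force: [0.5, 0.9, -0.8]
grip_width: 0.0551
```

```bash
python3 - <<'E'
from h import *
delta([.6047,-.0339,.1235],69.6)
cv2.imwrite("pics/m_w.png",bot.capture("wrist"))
cv2.imwrite("pics/m_s.png",cv2.resize(bot.capture("scene")[150:270,200:340],None,fx=4,fy=4))
print(bot.observe()["dq"].round(2))
E
```

```text
t 12.5 pos [ 0.604  -0.034   0.1233] yaw 148.39 delta [-0.0006  0.0005 -0.0002] turn 1.3751 F [ 0.52  0.9  -0.8 ] w 0.0551
[-0.02 -0.06  0.01 -0.03 -0.05 -0.08]
```

View pics/m_w.png

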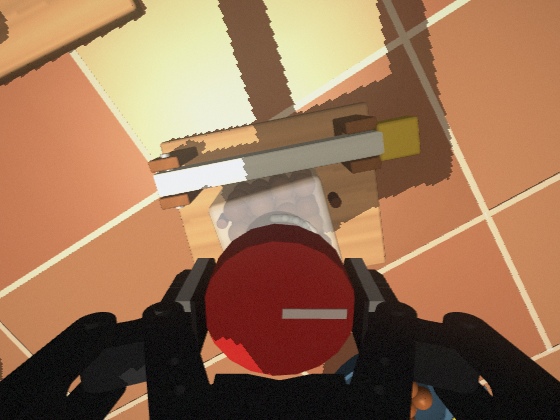

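View pics/m_s.png

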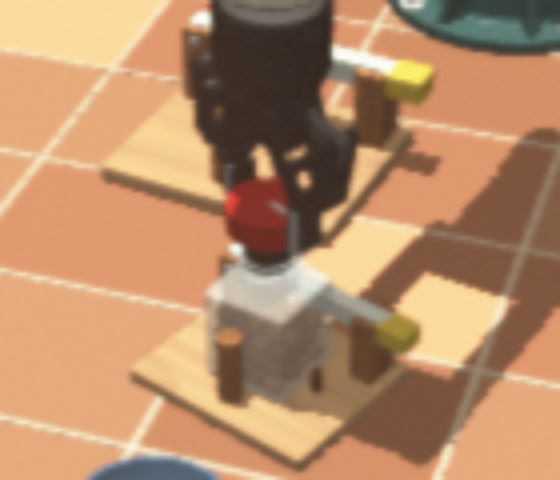

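```bash
python3 - <<'E'
from h import *
im=bot.capture("scene");c,q,_=blob(im,(20,120,60),(35,255,255),(285,220,320,245));print("tab",c,proj("scene",cr(-.0405,.078,.063)),proj("scene",cr(-.0405,.078,.055)),proj("scene",cr(-.0405,.076,.071)))
c,q,_=blob(im,(0,150,50),(6,255,255),(250,185,285,220));print("lid",c,q,"expect mid",proj("scene",[.604,-.034,.1405]))
bot.close_job()
E
```

```text
tab [298.84210526 233.07894737] [299.62422628 230.52417538] [299.49967559 232.86278519] [299.13754331 227.87523154]
lid [263.71040724 203.18552036] [  6  10  16  18 221] expect mid [267.53541084 203.00401823]
the job is handed in; nothing more can be done
```

The latch is closed, the lid is unscrewed, and I handed the job in at about 12.6 s of the 48 s allowed. The gripper is holding the lid above the jar's open mouth. `close_job` gives no verdict, so what follows rests on my own measurements.

- **Cradle:** I used the small wooden cradle with the jar, not the orange one or the larger wooden one.
- **Latch:** I pushed it down with the closed fingers until the hard stop pushed back with 5–7 N, with the fingertips at 62.9 mm against the 63 mm expected. In the last scene picture the tab is within 1 px of its closed position.
- **Lid:** I gripped it at 80 N, turned it 1.375 rad anticlockwise while rising with the thread, then lifted it straight up. Its white stripe stayed put between the fingers, so it did not slip.
- **Jar:** It stayed square behind the bar and on the board in every picture.
- **Final pose:** From the arm's lift, the lid's underside is about 20 mm above the rim. It is level within about 0.2° (tool tilt), within about 1 mm of the mouth's axis, and the grip opening is 55 mm. The residual force is only about 1 N.
- **Small disagreement:** The lid's red patch in the scene view sat about 4 px left of where I expected it. I put this down to a finger covering its right side, and the row matched.
- **Not re-measured:** I did not measure the honey jar, tin and bowl again at the end. The arm passed well above or clear of them.

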